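Prop and hold the pickguard work frame

ROBOT

A 7-joint arm with a two-finger parallel gripper is mounted at the origin on the work surface. World frame = base frame: x ahead of the robot, y to its left, z up, the work surface at z = 0. Lengths are in m, angles in rad, forces in N, time in s.
With the tool pointing down it reaches from about 0.425 to 1.025 m from the base axis. Payload 9.4 kg.
Tool frame: the origin (TCP) lies midway between the tips of the shut fingers; the grasp point (between the pads) lies ctrl.hold_point_z behind it (ctrl.hold_point_z is the distance from the TCP to the grasp point, in m); z points along the fingers, y is the line along which they close (so a half turn about z gives the same grasp; the last joint's range is limited). The gripper opens to 93 mm and grips with 3 to 60 N. Pads are 15 mm wide; open, the fingers measure 128 mm over their backs; the gripper's body (75 mm by 188 mm) begins 65 mm behind the grasp point.
Start: joints at [-1.28, 0.599, -0.003, 1.599, 0.002, 0.943, -0.08], TCP at [0.261, 0.677, 0.219] pointing down, gripper open.
Joint ranges: [-2.57, 2.57], [-0.35, 1.97], [-1.29, 1.29], [0.11, 2.56], [-1.05, 4.19], [0.11, 1.86], [-2.63, 2.63]. Speed limits (rad/s): [2.22, 2.22, 3.01, 3.01, 3.14, 3.14, 3.14].

INTERFACE

Orientations are given as a unit quaternion [w, x, y, z].
In Python, from rig import ctrl, imaging, workorder gives the robot as it stands. The module is installed in compiled form; this text tells all that it offers.
- The arm moves only by the tool carry_out, never from a script. Its argument "moves" is a list of rows, each a list of 3 entries, a list of its own where there are three numbers: the turn, a rotation vector about the tool's x, y, z in rad, then the shift along the tool's x, y, z in mm, then the finger opening in mm, from 0 to 93. A call has 1 to 20 rows; each row shifts and turns the commanded pose from where the row before left it, along the tool's axes as they then stand; what a row does not reach is not made up. A row lasts 1/12 s, in which the tool goes at most 41.7 mm and 7.16 degrees, less where a joint would pass 70% of its speed; a pose out of reach is approached as far as the arm can. A call with a gripper value outside its range is refused whole. The fingers move at their own pace and stop on an object; the grip force is fixed at half the most. Time passes only in rows, so rows that do not move let the fingers close. It gives the time, the measured TCP pose, the force, the opening and the grip force at its end, in the units of the state.
- ctrl.read_state(): the state, without advancing time (a new reading comes with each control period).
- imaging.capture(name): name is "scene" or "top" or "wrist"; returns (picture, depth): 400x640x3 uint8, red, green, blue; 400x640 float32, m along the optical axis (not along the pixel's ray), 0 where there is no reading.
- imaging.calibration(name): a dict with "K" (3x3 intrinsics, pixels), "k1" (the pictures are not rectified: a ray, as slopes to the right and down, at radius r is drawn at 1 + k1 r^2 times it, then the intrinsics apply), "camera_from_world" (4x4, takes a point from world to camera coordinates). Camera axes: x right, y down, z forward; pixel columns grow to the right and rows downward; lengths in m; the calibration is good to about 2 mm. A picture is of the moment at which its call begins: read the wrist's pose just before it. calibration takes no time and is no camera call; for the wrist camera it gives the pose at the moment of the call.
- workorder.finish_job(): hands the job in; it is judged then, once.
The state is a dict: "time": time; "joint_positions": joint angles; "joint_velocities": joint speeds; "joint_efforts": joint torques, N m; "position": TCP position; "tool_rot": TCP orientation; "wrist_force": force on the tool from outside, world axes, zero at the start; "moment": the same for the moment, N m; "opening": finger opening in m; "grip_force": force on a finger pad.
Only numpy, scipy, OpenCV 4.12 (cv2) and the standard library are available. Lean on these libraries where they do the work, as an engineer would, in place of code of your own. Each camera call takes 0.05 s, during which the arm holds its last target. There are 200 camera calls.

TASK

Get the tilting work frame ready for its lock pin: first swing the bench magnifier by its red knob until its lens is over the yellow screw tray and leave it there, then, with the frame still lying back on its rest, flip the frame's kickstand all the way over to its far stop, and last take the frame by its red top bar, raise it upright and hold it there. The frame tips back if it is let go, so finish while still holding the top bar with the frame upright and still. Leave the other things on the bench where they are.

Things in the scene. Friction and masses are not known exactly. Their poses are not given: they have to be found in the camera images.
- stand: fixed grey base plate of the tilting work frame, 180 x 230 x 15 mm, with two ears carrying the frame's hinge and two rear rest posts. Origin on the bench under the middle of the hinge line; x points the way the frame leans back (roughly away from the robot), y along the hinge line towards the kickstand side, z up. The plate spans x -70 to +110 mm, y -100 to +130 mm.
- frame_hinge (a point): middle of the frame's hinge line, 45 mm above the bench, parallel to the stand's y
- work_frame (a joint): lean of the work frame (steel tube frame 178 mm wide, pale pink pickguard with pickups and controls in it, about 0.8 kg, heavy on its back side, hinged at its lower edge) in rad: 0 = upright, positive = leaning back towards the stand's +x, 0.9 = lying back on its rest (start), -0.35 = forward stop. It falls back to 0.9 whenever it is not held.
- top_bar: round red grip sleeve, 14 mm thick, 144 mm long along the stand's y, on the top edge of the frame, 200 mm from the hinge line; it turns easily on its own axis, so a gripper can keep its tilt while the frame swings. Free all round for 50 mm below it (an open window between the side tubes at y = +-83 mm). Origin at its middle.
- kick_hub (a point): pivot of the kickstand on the frame's +y side: 70 mm up the frame from the hinge line, 104 mm to the stand's +y of its middle; the pivot axis is parallel to the hinge line
- kickstand (a joint): angle of the kickstand (leg 106 mm, 0.16 kg) on the frame, rad: 0 = stowed, pointing up along the frame to the top bar (start); swings freely up and over the frame's front, towards the robot, to 2.79 = fully down at its far stop. Its weight keeps it at either end: frame lying back, centre is at 0.9 (leg straight up); past it, it drops to 2.79 and stays, also as the frame rises.
- kick_peg (a point): orange round peg, 12 mm thick, sticking out 55 mm sideways (stand's +y) from the end of the kickstand, to push or pinch it by. This point is in the middle of its free length, 95 mm from the pivot; the peg is clear to both sides. About 1 N moves it.
- magnifier (a joint): swing of the magnifier's level arm, rad, about its fixed white upright post (290 mm high, foot 130 mm across, far side of the bench; the axis lies 240 mm behind the lens centre on the line from knob through lens); positive turns counterclockwise seen from above (towards the robot's right), range -1.3 to 1.3. Stiff: about 1.5 N at the knob moves it and it stays where it is left.
- lens (a point): centre of the round lens (118 mm across its white rim) at the end of the arm, 240 mm from the swivel axis and 272 mm above the bench
- mag_knob (a point): upright round red knob on the lens's outer rim, 16 mm thick, standing free from 277 to 324 mm above the bench, 312 mm from the swivel axis in line with the arm. This point is on its axis, 317 mm above the bench.
- tray: fixed yellow screw tray, 100 x 80 x 18 mm, on the lens's circle to within 25 mm; origin at the centre of its underside
- screwdriver: loose screwdriver with red handle lying on the bench; leave it
- spool: loose green solder spool, 60 mm across, 45 mm high; leave it
- spray: loose amber spray bottle, 48 mm across, 130 mm high; leave it
- tin: loose round steel tin, 60 mm across, 35 mm high; leave it
- tuner: loose guitar tuning machine with white button, about 60 mm long; leave it

How it is judged:
On the way, in this order (a step that is already met when the one before it is completed fails the run):
1. the magnifier's lens is over the yellow tray (horizontal distance between lens and tray below 0.045 m), for 0.2 s.
2. the kickstand is fully down while the frame lies back (value of joint kickstand above 2.6 rad and value of joint work_frame above 0.7 rad), for 0.2 s.
3. the frame is upright, held by its top bar (value of joint work_frame between -0.087 and 0.087 rad and contact force between the fingers and top_bar above 0.4 N), for 0.2 s.
At the end, for the whole second after the job is handed in: The gripper's fingers hold the frame's top bar (at least 0.4 N) with the frame still and within 0.087 rad (5 degrees) of upright, the kickstand is down at its far stop (joint above 2.6 rad), and the magnifier's lens centre is within 45 mm of the tray's centre seen from above (all of step 3 and velocity of joint work_frame between -0.1 and 0.1 rad/s and value of joint kickstand above 2.6 rad and horizontal distance between lens and tray below 0.045 m); the arm keeps its last pose, push and grip.
It fails at once if a loose bystander on the bench is moved by more than 30 mm (distance of any of screwdriver, spool, spray, tin, tuner from where it was at the start of the episode above 0.03 m).
It also fails if it takes over 67 s, if anything falls off the work surface, if the arm or the gripper's body presses on something with over 40 N, if the wrist force passes 120 N, or if a joint passes its speed limit or range.

## Working session

There is one attempt and no reset: what is moved stays moved. The work goes in short steps, Python scripts to look and compute and a tool call to move; the robot and the scene stay as the last step left them, time stands still between calls to the robot, and variables do not carry over. Pictures are saved under pics/ and viewed, at most 10 in all, crops included, and the job is handed in when it is done.

Besides the shell and the picture viewer there is one more tool, called after "Emit:" as name(argument=value, ...), one argument or row to a line, values as JSON. carry_out: Moves the arm, as the interface text tells. Its arguments: {"type":"object","properties":{"moves":{"type":"array"}},"required":["moves"]}

```bash
mkdir -p pics
cat > h.py <<'E'
import numpy as np, cv2
from rig import ctrl, imaging, workorder
from scipy.spatial.transform import Rotation as R
def ray(cal,u,v):
    K=cal["K"];x=(u-K[0][2])/K[0][0];y=(v-K[1][2])/K[1][1]
    a,b=x,y
    for _ in range(20):
        s=1+cal["k1"]*(a*a+b*b);a,b=x/s,y/s
    M=np.linalg.inv(np.array(cal["camera_from_world"]))
    return M[:3,3],M[:3,:3],np.array([a,b,1.])
def onplane(cal,u,v,z):
    o,Rm,d=ray(cal,u,v);d=Rm@d
    return o+d*(z-o[2])/d[2]
def atdepth(cal,u,v,dep):
    o,Rm,d=ray(cal,u,v);return o+Rm@(d*dep)
def cloud(cal,depth,mask):
    vs,us=np.nonzero(mask&(depth>0))
    K=np.array(cal["K"]);x=(us-K[0,2])/K[0,0];y=(vs-K[1,2])/K[1,1];a,b=x,y
    for _ in range(20):
        s=1+cal["k1"]*(a*a+b*b);a,b=x/s,y/s
    M=np.linalg.inv(np.array(cal["camera_from_world"]))
    d=depth[vs,us]
    return (M[:3,:3]@np.stack([a*d,b*d,d])).T+M[:3,3],us,vs
E
cat > a.py <<'E'
from h import *
s=ctrl.read_state();print({k:np.round(v,3) for k,v in s.items()},ctrl.hold_point_z)
for n in("scene","top"):
    p,d=imaging.capture(n);cv2.imwrite(f"pics/{n}0.png",p[:,:,::-1]);np.savez(f"{n}0.npz",p=p,d=d)
    c=imaging.calibration(n);print(n,np.round(c["K"],1).tolist(),c["k1"],np.round(np.linalg.inv(c["camera_from_world"]),3).tolist())
E
python3 a.py
```

```text
{'time': np.float64(0.0), 'joint_positions': array([-1.28 ,  0.6  , -0.003,  1.6  ,  0.002,  0.943, -0.08 ]), 'joint_velocities': array([-0.   ,  0.001, -0.   , -0.   ,  0.   ,  0.001, -0.   ]), 'joint_efforts': array([-1.0000e-03, -7.6507e+01,  1.4980e+00, -2.5234e+01, -5.2000e-02,
        1.7000e-02,  0.0000e+00]), 'position': array([0.261, 0.676, 0.218]), 'tool_rot': array([-0.   ,  0.183,  0.983, -0.001]), 'wrist_force': array([ 0.672, -0.537,  0.584]), 'moment': array([-0.052, -0.006, -0.01 ]), 'grip_force': np.float64(0.0), 'opening': np.float64(0.093)} 0.0188
scene [[368.3, 0.0, 320.6], [0.0, 368.3, 199.7], [0.0, 0.0, 1.0]] -0.044377611596423075 [[-0.569, 0.637, -0.52, 1.092], [0.822, 0.432, -0.37, 0.382], [-0.011, -0.638, -0.77, 0.958], [0.0, 0.0, 0.0, 1.0]]
top [[449.5, 0.0, 320.7], [0.0, 449.5, 195.2], [0.0, 0.0, 1.0]] -0.10398792576729644 [[0.026, -0.981, 0.19, 0.335], [-1.0, -0.027, -0.004, 0.014], [0.009, -0.19, -0.982, 1.421], [0.0, 0.0, 0.0, 1.0]]
```

View pics/scene0.png

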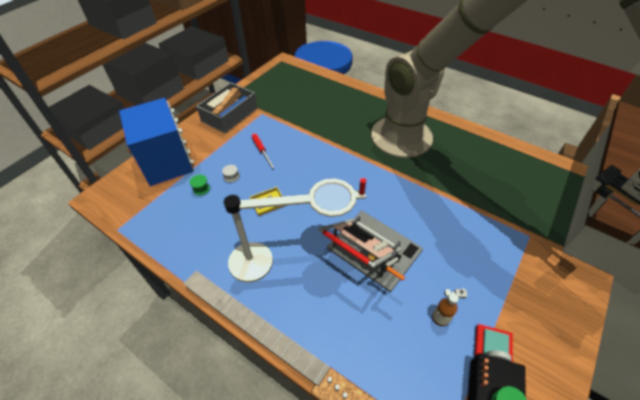

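View pics/top0.png

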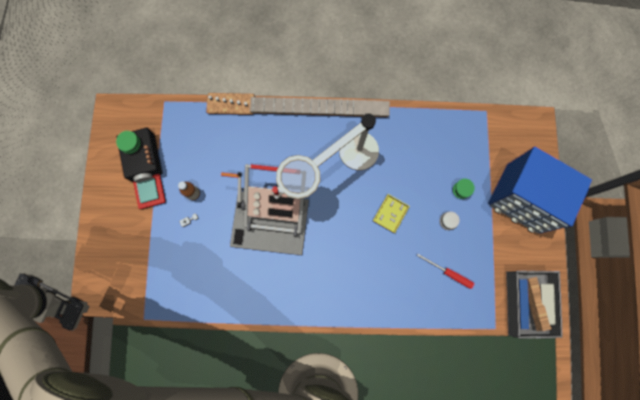

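The top view shows the lens at (298,177), knob (274,190), post head (369,122), tray (391,213), red bar about (275,169), and peg (229,174). The robot is below, +x is up and +y is left.

```bash
cat > b.py <<'E'
from h import *
for n in("top","scene"):
    f=np.load(n+"0.npz");p,d=f["p"],f["d"];c=imaging.calibration(n)
    hsv=cv2.cvtColor(p,cv2.COLOR_RGB2HSV);h,s,v=cv2.split(hsv)
    for nm,m in dict(red=((h<5)|(h>174))&(s>170)&(v>90),orange=(h>=6)&(h<14)&(s>170)&(v>110),yellow=(h>22)&(h<34)&(s>130)&(v>110)).items():
        k,l,st,ce=cv2.connectedComponentsWithStats(m.astype(np.uint8))
        for i in range(1,k):
            if st[i,4]<12: continue
            P,us,vs=cloud(c,d,l==i)
            if len(P)==0: continue
            if abs(P[:,1]).max()>.6 or P[:,0].min()<.3: continue
            print(n,nm,ce[i].round(1),st[i].tolist(),np.median(P,0).round(3),P.min(0).round(3),P.max(0).round(3))
c=imaging.calibration("top")
print("lens",onplane(c,298,177,.272),"post",onplane(c,369,122,.29),"tray",onplane(c,391,213,.01))
E
python3 b.py
```

```text
top red [263.8 167.4] [253, 166, 23, 4, 28] [0.653 0.173 0.176] [0.649 0.141 0.172] [0.657 0.204 0.181]
top red [158.2 180.7] [154, 175, 8, 17, 44] [0.642 0.534 0.02 ] [0.606 0.521 0.013] [0.66  0.549 0.025]
top red [161.1 199.1] [156, 193, 8, 11, 17] [0.577 0.517 0.02 ] [0.566 0.511 0.014] [0.6   0.533 0.023]
top red [145.5 205.8] [139, 203, 16, 6, 30] [0.557 0.57  0.019] [0.55  0.54  0.009] [0.566 0.59  0.026]
top red [458.9 278.1] [445, 269, 28, 18, 152] [ 0.356 -0.429  0.024] [ 0.332 -0.469  0.015] [ 0.383 -0.384  0.032]
top yellow [390.4 213.6] [375, 196, 32, 35, 462] [ 0.559 -0.213  0.002] [ 0.503 -0.268 -0.008] [ 0.614 -0.168  0.013]
scene red [257.7 142.3] [253, 135, 11, 16, 75] [ 0.364 -0.426  0.026] [ 0.338 -0.469  0.018] [ 0.386 -0.389  0.033]
scene red [362.2 185.3] [361, 179, 4, 15, 45] [0.565 0.127 0.316] [0.556 0.12  0.284] [0.568 0.131 0.326]
scene red [347.3 247.6] [324, 231, 45, 33, 273] [0.653 0.148 0.175] [0.557 0.063 0.013] [0.664 0.21  0.181]
scene red [479.4 339.2] [475, 325, 12, 29, 200] [0.61  0.524 0.02 ] [0.57  0.509 0.008] [0.668 0.542 0.067]
scene orange [394.1 272.1] [387, 267, 16, 12, 60] [0.637 0.274 0.153] [0.63  0.253 0.149] [0.641 0.297 0.157]
scene orange [452.  310.1] [451, 307, 4, 7, 13] [0.615 0.433 0.092] [0.612 0.428 0.084] [0.619 0.438 0.098]
scene yellow [268.3 193.7] [252, 189, 28, 9, 121] [ 0.526 -0.239  0.007] [ 0.495 -0.271  0.001] [ 0.574 -0.205  0.015]
scene yellow [264.2 209.6] [256, 207, 19, 8, 83] [ 0.592 -0.203  0.012] [ 0.567 -0.234  0.001] [ 0.615 -0.179  0.023]
lens [0.60498959 0.06978282 0.272     ] post [ 0.7563553  -0.11424649  0.29      ] tray [ 0.55727072 -0.21751377  0.01      ]
```

Run:
```python
import cv2
a=cv2.imread("pics/top0.png")[130:270,160:330];b=cv2.imread("pics/scene0.png")[160:310,290:450]
cv2.imwrite("pics/c.png",cv2.hconcat([cv2.resize(a,(400,400),interpolation=2),cv2.resize(b,(400,400),interpolation=2)]))
```

```text
(no output)
```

View pics/c.png

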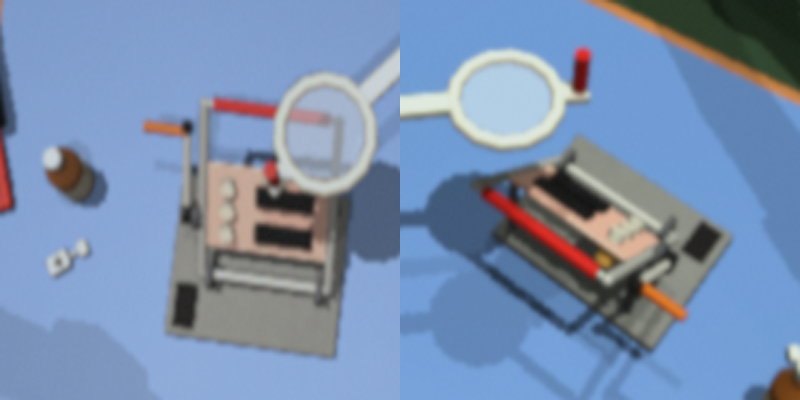

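Emit:
carry_out(
  moves=[
    [[0,0,0],[-24,-20,-10],93],
    [[0,0,0],[-24,-20,-10],93],
    [[0,0,0],[-24,-20,-10],93],
    [[0,0,0],[-24,-20,-10],93],
    [[0,0,0],[-24,-20,-10],93],
    [[0,0,0],[-24,-20,-10],93],
    [[0,0,0],[-24,-20,-10],93],
    [[0,0,0],[-24,-20,-10],93],
    [[0,0,0],[-24,-20,-10],93],
    [[0,0,0],[-24,-20,-10],93],
    [[0,0,0],[-24,-20,-10],93],
    [[0,0,0],[-24,-20,-10],93],
    [[0,0,0],[-24,-20,-10],93],
    [[0,0,0],[-24,-20,-10],93],
    [[0,0,0],[-24,-20,-10],93],
    [[0,0,0],[-24,-20,-10],93],
    [[0,0,0],[-24,-20,-10],93],
    [[0,0,0],[-24,-20,-10],93],
    [[0,0,0],[-24,-20,-10],93],
    [[0,0,0],[0,0,0],60],
  ],
)

```text
time: 1.77
position: [0.5527, 0.1514, 0.4104]
tool_rot: [0.002, 0.187, 0.982, -0.001]
wrist_force: [0.2, 0.3, -0.4]
opening: 0.0897
grip_force: 0.0
```

```bash
cat > c.py <<'E'
from h import *
s=ctrl.read_state();q=s["tool_rot"];Rt=R.from_quat(q,scalar_first=True).as_matrix()
print(s["time"],s["position"].round(4),Rt.round(3).tolist(),s["joint_positions"].round(2))
p,d=imaging.capture("wrist");c=imaging.calibration("wrist")
cv2.imwrite("pics/w0.png",p[:,:,::-1])
h,sa,v=cv2.split(cv2.cvtColor(p,cv2.COLOR_RGB2HSV))
m=((h<5)|(h>174))&(sa>150)&(v>80)&(d>0)
P,us,vs=cloud(c,d,m)
k=(P[:,2]>.31)&(P[:,2]<.335);print(k.sum())
t=P[k];print("knob",t.mean(0),t.min(0),t.max(0))
tgt=(t.min(0)+t.max(0))/2;print("d tool mm",(Rt.T@(np.array([tgt[0],tgt[1],.298])-s["position"])*1000).round(1))
E
python3 c.py
```

```text
1.7667 [0.5527 0.1514 0.4104] [[-0.93, 0.367, 0.004], [0.367, 0.93, -0.002], [-0.004, -0.0, -1.0]] [-0.49  0.24  0.16  1.71 -0.04  1.19  0.87]
246
knob [0.55628    0.13026763 0.32129848] [0.54970141 0.12250406 0.31037129] [0.56364995 0.13690356 0.32426259]
d tool mm [-11.3 -18.7 112.5]
```

Emit:
carry_out(
  moves=[
    [[0,0,0],[-6,-10,0],60],
    [[0,0,0],[-5,-9,0],60],
    [[0,0,0],[0,0,20],60],
    [[0,0,0],[0,0,25],60],
    [[0,0,0],[0,0,25],60],
    [[0,0,0],[0,0,22],60],
    [[0,0,0],[0,0,20],60],
    [[0,0,0],[0,0,0],0],
    [[0,0,0],[0,0,0],0],
    [[0,0,0],[0,0,0],0],
    [[0,0,0],[0,0,0],0],
    [[0,0,0],[0,0,0],0],
    [[0,0,0],[0,0,0],0],
  ],
)

```text
time: 2.9
position: [0.5533, 0.1359, 0.2976]
tool_rot: [0.001, 0.183, 0.983, 0.0]
wrist_force: [-0.4, -1.4, 0.8]
opening: 0.0243
grip_force: 0.6
```

```bash
cat > d.py <<'E'
from h import *
s=ctrl.read_state();Rt=R.from_quat(s["tool_rot"],scalar_first=True).as_matrix()
print(s["time"],s["position"].round(4),s["wrist_force"].round(1),s["opening"],s["grip_force"],s["joint_positions"].round(2))
k=s["position"][:2]
lens=np.array([.605,.0698]);post=np.array([.7563,-.1142]);tray=np.array([.557,-.2155])
# axis: 312 behind knob, direction blended
u=(post-k)/np.linalg.norm(post-k);A=k+.312*u;print("axis",A)
t0=np.arctan2(*(k-A)[::-1]);t1=np.arctan2(*(tray-A)[::-1])%(2*np.pi);print("angle",t0,t1,t1-t0)
prev=k
for a in np.linspace(t0,t1,15)[1:]:
    n=A+.312*np.array([np.cos(a),np.sin(a)]);dl=Rt.T@np.r_[n-prev,0]*1000;print(n.round(3),dl.round(1));prev=n
E
python3 d.py
```

```text
2.9 [0.5533 0.1359 0.2976] [-0.4 -1.4  0.8] 0.024269703460070905 0.5983317643404007 [-0.45  0.33  0.15  1.88 -0.06  0.94  0.93]
axis [ 0.74990709 -0.10632351]
angle 2.252597220447113 3.656601834468517 1.404004614021404
[0.53  0.115] [ 14.2 -27.9  -0. ]
[0.509 0.092] [ 11.3 -29.2  -0. ]
[0.49  0.067] [  8.4 -30.1  -0. ]
[0.474 0.04 ] [  5.3 -30.8  -0. ]
[0.461 0.012] [  2.2 -31.2  -0. ]
[ 0.451 -0.018] [ -1.  -31.3  -0. ]
[ 0.443 -0.048] [ -4.1 -31.   -0. ]
[ 0.439 -0.079] [ -7.2 -30.4  -0. ]
[ 0.438 -0.111] [-10.2 -29.6  -0. ]
[ 0.44  -0.142] [-13.1 -28.4   0. ]
[ 0.445 -0.173] [-15.9 -27.    0. ]
[ 0.453 -0.203] [-18.5 -25.2   0. ]
[ 0.464 -0.232] [-20.9 -23.3   0. ]
[ 0.478 -0.26 ] [-23.1 -21.    0. ]
```

Emit:
carry_out(
  moves=[
    [[0,0,0],[-5,-4,0],24],
    [[0,0,0],[0,0,0],24],
    [[0,0,0],[0,0,0],0],
    [[0,0,0],[0,0,0],0],
    [[0,0,0],[0,0,0],0],
    [[0,0,0],[0,0,0],0],
  ],
)

```text
time: 3.4
position: [0.5564, 0.1305, 0.2967]
tool_rot: [0.0, 0.183, 0.983, -0.0]
wrist_force: [0.7, -2.1, 1.3]
opening: 0.0153
grip_force: 30.0
```

```bash
python3 d.py
```

```text
3.4 [0.5564 0.1305 0.2967] [ 0.7 -2.1  1.3] 0.015330186454519832 30.000173449516296 [-0.44  0.33  0.15  1.87 -0.06  0.94  0.94]
axis [ 0.75375311 -0.11108227]
angle 2.25576023887005 3.6295009615440694 1.3737407226740195
[0.534 0.11 ] [ 13.8 -27.3  -0. ]
[0.513 0.087] [ 11.1 -28.5   0. ]
[0.495 0.063] [  8.2 -29.5   0. ]
[0.479 0.037] [  5.3 -30.1   0. ]
[0.466 0.009] [  2.3 -30.5   0. ]
[ 0.455 -0.02 ] [ -0.7 -30.6   0. ]
[ 0.448 -0.049] [ -3.7 -30.4   0. ]
[ 0.443 -0.08 ] [ -6.6 -29.9   0. ]
[ 0.442 -0.11 ] [ -9.5 -29.1   0. ]
[ 0.443 -0.141] [-12.3 -28.    0. ]
[ 0.448 -0.171] [-15.  -26.7   0. ]
[ 0.455 -0.201] [-17.5 -25.1   0. ]
[ 0.465 -0.23 ] [-19.9 -23.2   0. ]
[ 0.478 -0.257] [-22.1 -21.2   0. ]
```

Emit:
carry_out(
  moves=[
    [[0,0,0],[7.2,-13.5,0],0],
    [[0,0,0],[6.5,-13.8,0],0],
    [[0,0,0],[5.9,-14.1,0],0],
    [[0,0,0],[5.2,-14.4,0],0],
    [[0,0,0],[4.5,-14.6,0],0],
    [[0,0,0],[3.7,-14.9,0],0],
    [[0,0,0],[3,-15,0],0],
    [[0,0,0],[2.3,-15.1,0],0],
    [[0,0,0],[1.5,-15.2,0],0],
    [[0,0,0],[0.8,-15.3,0],0],
    [[0,0,0],[0,-15.3,0],0],
    [[0,0,0],[-0.7,-15.3,0],0],
    [[0,0,0],[-1.5,-15.2,0],0],
    [[0,0,0],[-2.2,-15.2,0],0],
    [[0,0,0],[-2.9,-15,0],0],
    [[0,0,0],[-3.7,-14.9,0],0],
    [[0,0,0],[-4.4,-14.7,0],0],
    [[0,0,0],[-5.1,-14.4,0],0],
    [[0,0,0],[-5.8,-14.2,0],0],
    [[0,0,0],[-6.5,-13.8,0],0],
  ],
)

```text
time: 5.07
position: [0.4388, -0.1421, 0.2964]
tool_rot: [-0.003, 0.184, 0.983, -0.0]
wrist_force: [-12.1, -0.0, 9.8]
opening: 0.0081
grip_force: 25.0
```

```bash
cat > e.py <<'E'
from h import *
s=ctrl.read_state();Rt=R.from_quat(s["tool_rot"],scalar_first=True).as_matrix()
print(s["position"].round(4),s["wrist_force"].round(1),s["opening"],s["joint_positions"].round(2))
k=s["position"][:2];A=np.array([.7538,-.1111]);tray=np.array([.557,-.2155])
print("radius",np.linalg.norm(k-A))
t0=np.arctan2(*(k-A)[::-1])%(2*np.pi);t1=np.arctan2(*(tray-A)[::-1])%(2*np.pi)
prev=k
for a in np.linspace(t0,t1,10)[1:]:
    n=A+.312*np.array([np.cos(a),np.sin(a)]);dl=Rt.T@np.r_[n-prev,0]*1000;print(n.round(3),dl.round(1));prev=n
E
python3 e.py
```

```text
[ 0.4388 -0.1421  0.2964] [-12.1  -0.    9.8] 0.008124539630564524 [-0.05  0.19  0.29  2.09 -0.07  0.88  1.48]
radius 0.3165175347274305
[ 0.445 -0.155] [-10.4  -9.9  -0.1]
[ 0.447 -0.168] [ -6.9 -11.6  -0. ]
[ 0.45  -0.182] [ -7.4 -11.3  -0. ]
[ 0.453 -0.195] [ -7.8 -11.   -0. ]
[ 0.457 -0.208] [ -8.3 -10.7  -0. ]
[ 0.462 -0.22 ] [ -8.8 -10.3  -0. ]
[ 0.467 -0.233] [-9.2 -9.9 -0. ]
[ 0.472 -0.245] [-9.6 -9.5 -0.1]
[ 0.478 -0.257] [-10.   -9.1  -0.1]
```

Emit:
carry_out(
  moves=[
    [[0,0,0],[0,0,0],50],
    [[0,0,0],[0,0,0],50],
    [[0,0,0],[0,0,0],50],
    [[0,0,0],[0,0,0],50],
    [[0,0,0],[0,0,0],50],
  ],
)

```text
time: 5.48
position: [0.4434, -0.1408, 0.2967]
tool_rot: [0.0, 0.183, 0.983, -0.0]
wrist_force: [0.4, -0.3, -0.4]
opening: 0.0366
grip_force: 0.0
```

```bash
cat > f.py <<'E'
from h import *
import sys
s=ctrl.read_state();Rt=R.from_quat(s["tool_rot"],scalar_first=True).as_matrix()
print(s["time"],s["position"].round(4),s["wrist_force"].round(1),s["opening"],s["joint_positions"].round(2))
out=[]
for n in("wrist","scene"):
    p,d=imaging.capture(n);c=imaging.calibration(n);out.append(p[:,:,::-1])
    h,sa,v=cv2.split(cv2.cvtColor(p,cv2.COLOR_RGB2HSV))
    m=((h<5)|(h>174))&(sa>150)&(v>80)&(d>0)
    P,us,vs=cloud(c,d,m);k=(P[:,2]>.29)&(P[:,2]<.335);t=P[k]
    if len(t): print(n,len(t),"knob",np.median(t,0),t.min(0),t.max(0),"tool",((t-s["position"])@Rt*1000).min(0).round(),((t-s["position"])@Rt*1000).max(0).round())
p,d=imaging.capture("top");out.append(p[:,:,::-1]);np.savez("top1.npz",p=p,d=d)
cv2.imwrite("pics/"+sys.argv[1],cv2.vconcat([cv2.resize(cv2.hconcat(out[:2]),(800,250)),out[2][100:330,120:520].repeat(1,0).repeat(2,1)[:,:800]]))
E
python3 f.py f1.png
```

```text
5.4833 [ 0.4434 -0.1408  0.2967] [ 0.4 -0.3 -0.4] 0.03662074239480056 [-0.05  0.19  0.29  2.09 -0.07  0.87  1.48]
wrist 543 knob [ 0.45135737 -0.14943713  0.32334352] [ 0.44472625 -0.15675556  0.3136887 ] [ 0.45880865 -0.14199302  0.32495285] tool [-18. -12. -28.] [ -4.   2. -17.]
scene 9 knob [ 0.45741132 -0.14577573  0.3243656 ] [ 0.45275905 -0.14936436  0.29664568] [ 0.46081014 -0.14511321  0.32666384] tool [-19.  -3. -30.] [-11.   1.   0.]
```

View pics/f1.png

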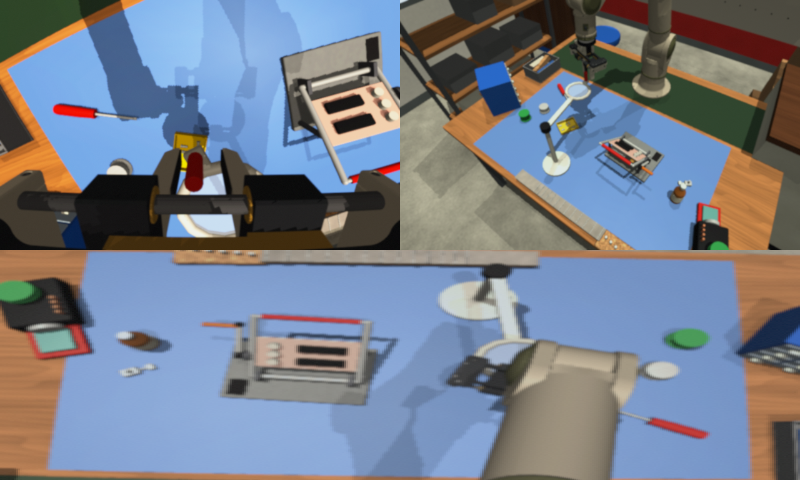

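Wrist shows the knob off the pads' centre by about 11 mm (tool -x); refitted axis is (0.7605, -0.1065). I recentre, regrip and do the last 20°.

Emit:
carry_out(
  moves=[
    [[0,0,0],[-6,-3,0],50],
    [[0,0,0],[-5,-2,0],50],
    [[0,0,0],[0,0,0],0],
    [[0,0,0],[0,0,0],0],
    [[0,0,0],[0,0,0],0],
    [[0,0,0],[0,0,0],0],
    [[0,0,0],[0,0,0],0],
    [[0,0,0],[0,0,0],0],
    [[0,0,0],[-6.2,-10.6,0],0],
    [[0,0,0],[-6.6,-10.3,0],0],
    [[0,0,0],[-7,-10,0],0],
    [[0,0,0],[-7.4,-9.7,0],0],
    [[0,0,0],[-7.7,-9.4,0],0],
    [[0,0,0],[-8.1,-9.1,0],0],
    [[0,0,0],[-8.5,-8.8,0],0],
    [[0,0,0],[-8.8,-8.5,0],0],
    [[0,0,0],[-9.2,-8.2,0],0],
    [[0,0,0],[0,0,0],0],
    [[0,0,0],[0,0,0],50],
    [[0,0,0],[0,0,0],50],
  ],
)

```text
time: 7.3
position: [0.4866, -0.253, 0.2965]
tool_rot: [0.0, 0.183, 0.983, 0.0]
wrist_force: [0.8, -0.1, -0.6]
opening: 0.0241
grip_force: 0.0
```

Emit:
carry_out(
  moves=[
    [[0,0,0],[0,0,0],60],
    [[0,0,0],[0,0,0],60],
  ],
)

```text
time: 7.47
position: [0.4865, -0.2525, 0.2966]
tool_rot: [0.0, 0.182, 0.983, 0.0]
wrist_force: [-0.0, -0.7, -0.6]
opening: 0.037
grip_force: 0.0
```

```bash
python3 f.py f2.png
cat > g.py <<'E'
from h import *
f=np.load("top1.npz");p,d=f["p"],f["d"];c=imaging.calibration("top")
h,sa,v=cv2.split(cv2.cvtColor(p,cv2.COLOR_RGB2HSV))
for nm,m in dict(red=((h<6)|(h>173))&(sa>150)&(v>80),orange=(h>=6)&(h<15)&(sa>150)&(v>100)).items():
    k,l,st,ce=cv2.connectedComponentsWithStats(m.astype(np.uint8))
    for i in range(1,k):
        if st[i,4]<10: continue
        P,us,vs=cloud(c,d,l==i)
        if len(P)<5 or P[:,0].min()<.55 or abs(P[:,1]).max()>.35 or P[:,2].max()<.1: continue
        z=.169 if nm=="red" else .1475
        Q=np.array([onplane(c,u,w,z) for u,w in zip(us,vs)])
        vx,vy,x0,y0=cv2.fitLine(Q[:,:2].astype(np.float32),cv2.DIST_HUBER,0,.01,.01).ravel()
        dr=np.array([vx,vy])*np.sign(vy);t=(Q[:,:2]-[x0,y0])@dr
        print(nm,st[i].tolist(),"med",np.median(P,0).round(3),"plane mean",Q.mean(0).round(4),"dir",dr.round(4),"ends",(np.array([x0,y0])+np.outer([t.min(),t.max()],dr)).round(4).tolist())
E
python3 g.py
```

```text
7.4667 [ 0.4865 -0.2525  0.2966] [-0.  -0.7 -0.6] 0.03701706805104953 [ 0.13  0.31  0.32  1.93 -0.12  0.92  1.72]
wrist 583 knob [ 0.48395981 -0.25378711  0.3234061 ] [ 0.4766422  -0.26070942  0.32165107] [ 0.4915845  -0.24659969  0.32498185] tool [ -6.  -9. -28.] [  9.   5. -25.]
scene 2 knob [ 0.49225156 -0.25274034  0.320268  ] [ 0.49111029 -0.25495602  0.31671489] [ 0.49339284 -0.25052465  0.32382111] tool [ -6.  -1. -27.] [ -5.   4. -20.]
red [252, 165, 47, 8, 113] med [0.65  0.141 0.175] plane mean [0.6518 0.1417 0.169 ] dir [0.0903 0.9959] ends [[0.6457, 0.0752], [0.6579, 0.2089]]
orange [223, 174, 15, 2, 17] med [0.635 0.273 0.152] plane mean [0.6363 0.275  0.1475] dir [0.0696 0.9976] ends [[0.6348, 0.2542], [0.6377, 0.2955]]
```

Emit:
carry_out(
  moves=[
    [[0,0,0],[0,0,-25],60],
    [[0,0,0],[0,0,-25],60],
    [[0,0,0.107],[0,0,-30],60],
    [[0,0,0.107],[0,0,-30],60],
    [[0,0,0.107],[0,0,0],60],
    [[0,0,0.107],[0,0,0],60],
    [[0,0,0.107],[0,0,0],60],
    [[0,0,0.107],[0,0,0],60],
    [[0,0,0.107],[0,0,0],60],
    [[0,0,0.107],[0,0,0],60],
    [[0,0,0.107],[0,0,0],60],
    [[0,0,0.107],[0,0,0],60],
    [[0,0,0.107],[0,0,0],60],
    [[0,0,0.107],[0,0,0],60],
    [[0,0,0],[30,6,0],60],
    [[0,0,0],[30,6,0],60],
    [[0,0,0],[30,6,0],60],
    [[0,0,0],[30,6,0],60],
    [[0,0,0],[30,6,0],60],
    [[0,0,0],[30,6,0],60],
  ],
)

```text
time: 9.28
position: [0.5367, -0.075, 0.4068]
tool_rot: [0.0, 0.735, 0.678, 0.0]
wrist_force: [1.0, -0.2, 0.4]
opening: 0.0601
grip_force: 0.0
```

Emit:
carry_out(
  moves=[
    [[0,0,0],[30,5,0],60],
    [[0,0,0],[30,5,0],60],
    [[0,0,0],[30,5,0],60],
    [[0,0,0],[30,5,0],60],
    [[0,0,0],[30,5,0],60],
    [[0,0,0],[30,5,0],60],
    [[0,0,0],[30,6,0],60],
    [[0,0,0],[30,6,0],60],
    [[0,0,0],[30,6,10],60],
    [[0,0,0],[30,6,20],60],
    [[0,0,0],[30,6,20],60],
    [[0,0,0],[29,6,20],60],
    [[0,0,0],[0,0,20],60],
    [[0,0,0],[0,0,20],60],
    [[0,0,0],[0,0,0],60],
    [[0,0,0],[0,0,0],60],
  ],
)

```text
time: 10.62
position: [0.631, 0.2757, 0.296]
tool_rot: [-0.0, 0.735, 0.678, -0.001]
wrist_force: [0.3, -0.9, 1.2]
opening: 0.0601
grip_force: 0.0
```

```bash
cat > i.py <<'E'
from h import *
s=ctrl.read_state();Rt=R.from_quat(s["tool_rot"],scalar_first=True).as_matrix()
print(s["time"],s["position"].round(4),Rt.round(3).tolist(),s["opening"],s["joint_positions"].round(2))
p,d=imaging.capture("wrist");c=imaging.calibration("wrist");cv2.imwrite("pics/w1.png",p[:,:,::-1])
h,sa,v=cv2.split(cv2.cvtColor(p,cv2.COLOR_RGB2HSV))
for nm,m in dict(red=((h<6)|(h>173))&(sa>150)&(v>60),orange=(h>=6)&(h<16)&(sa>150)&(v>80)).items():
    k,l,st,ce=cv2.connectedComponentsWithStats(m.astype(np.uint8))
    for i in range(1,k):
        if st[i,4]<60: continue
        P,us,vs=cloud(c,d,l==i)
        if len(P)<9 or P[:,2].max()<.1: continue
        T=(P-s["position"])@Rt*1000
        print(nm,st[i].tolist(),"med",np.median(P,0).round(4),P.min(0).round(3),P.max(0).round(3),"tool",np.median(T,0).round(1),T.min(0).round(1),T.max(0).round(1))
p,d=imaging.capture("top");np.savez("top1.npz",p=p,d=d)
c=imaging.calibration("top")
E
python3 i.py
```

```text
10.6167 [0.631  0.2757 0.296 ] [[0.081, 0.997, -0.002], [0.997, -0.081, -0.001], [-0.001, -0.002, -1.0]] 0.06013447579574442 [-0.72  0.5   0.35  1.62 -0.19  1.05 -0.39]
red [344, 249, 13, 64, 679] med [0.6541 0.1807 0.1763] [0.641 0.142 0.172] [0.662 0.307 0.395] tool [-92.6  31.  119.8] [-131.4    6.9  -99. ] [ 32.3  37.6 123.8]
red [341, 343, 12, 20, 200] med [0.6454 0.085  0.176 ] [0.638 0.064 0.16 ] [0.652 0.1   0.178] tool [-188.6   30.1  120.2] [-210.3   24.5  118. ] [-173.7   36.4  135.8]
orange [0, 3, 91, 301, 2799] med [ 1.905e-01  3.209e-01 -2.000e-04] [ 0.179  0.056 -0.004] [0.576 0.544 0.397] tool [   9.6 -442.3  296.9] [-254.2 -464.9 -101.2] [232.4 -58.2 300.4]
orange [269, 27, 39, 42, 752] med [0.6141 0.4127 0.0909] [0.586 0.4   0.079] [0.628 0.441 0.103] tool [135.  -27.6 205. ] [121.8 -56.2 192.4] [163.9 -14.1 217.3]
orange [320, 161, 11, 51, 512] med [0.636  0.2784 0.1534] [0.629 0.25  0.149] [0.643 0.303 0.157] tool [  3.1   5.1 142.6] [-2.550e+01 -1.000e-01  1.395e+02] [ 27.9  10.4 146.5]
```

View pics/w1.png

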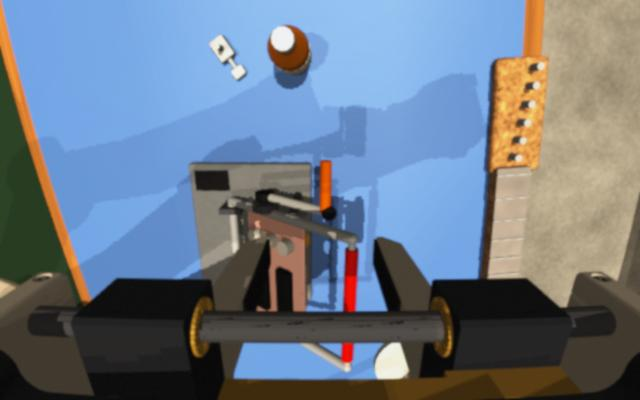

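Wrist view: orange peg at (326,185) with ~5 mm correction along tool y; red bar at (350,300), spray and tuner well clear at top. Descend and cage the peg.

Emit:
carry_out(
  moves=[
    [[0,0,0],[5,5,0],60],
    [[0,0,0],[0,0,20],60],
    [[0,0,0],[0,0,28],60],
    [[0,0,0],[0,0,28],60],
    [[0,0,0],[0,0,28],60],
    [[0,0,0],[0,0,28],60],
    [[0,0,0],[0,0,20],60],
    [[0,0,0],[0,0,15],60],
    [[0,0,0],[0,0,0],17],
    [[0,0,0],[0,0,0],17],
    [[0,0,0],[0,0,0],17],
    [[0,0,0],[0,0,0],17],
    [[0,0,0],[0,0,0],17],
    [[0,0,0],[0,0,0],17],
  ],
)

```text
time: 11.88
position: [0.6373, 0.2806, 0.1308]
tool_rot: [0.0, 0.735, 0.678, 0.001]
wrist_force: [0.6, -0.9, 0.5]
opening: 0.0243
grip_force: 0.0
```

```bash
python3 i.py | grep -v "^red"
```

```text
11.8833 [0.6373 0.2806 0.1308] [[0.081, 0.997, 0.001], [0.997, -0.081, 0.001], [0.001, 0.001, -1.0]] 0.02430177134837996 [-0.67  0.67  0.29  1.76 -0.26  0.75 -0.33]
orange [215, 0, 74, 53, 2396] med [0.6106 0.411  0.0893] [0.584 0.399 0.077] [0.628 0.427 0.12 ] tool [127.5 -36.9  41.6] [115.5 -64.6  10.7] [144.6 -20.4  53.6]
orange [306, 226, 23, 86, 1737] med [0.6355 0.2837 0.1517] [0.627 0.255 0.143] [0.643 0.312 0.227] tool [  3.1  -2.  -20.9] [-26.3  -7.9 -96.2] [ 32.    3.6 -12.3]
```

Peg is between the fingers, so I follow its arc over the top.

Emit:
carry_out(
  moves=[
    [[0,0,0],[0,-2,0],17],
    [[0,0,0],[0,-6.3,-7.1],17],
    [[0,0,0],[0,-7,-6.5],17],
    [[0,0,0],[0,-7.6,-5.7],17],
    [[0,0,0],[0,-8.1,-5],17],
    [[0,0,0],[0,-8.5,-4.1],17],
    [[0,0,0],[0,-8.9,-3.2],17],
    [[0,0,0],[0,-9.2,-2.4],17],
    [[0,0,0],[0,-9.4,-1.4],17],
    [[0,0,0],[0,-9.5,-0.5],17],
    [[0,0,0],[0,-9.5,0.5],17],
    [[0,0,0],[0,-9.4,1.4],17],
    [[0,0,0],[0,-9.2,2.4],17],
    [[0,0,0],[0,-8.9,3.2],17],
    [[0,0,0],[0,-8.5,4.1],17],
    [[0,0,0],[0,0,0],17],
  ],
)

```text
time: 13.32
position: [0.5125, 0.2903, 0.1528]
tool_rot: [-0.001, 0.735, 0.678, -0.001]
wrist_force: [-2.5, -0.7, 1.3]
opening: 0.017
grip_force: 0.9
```

```bash
python3 i.py | grep -v "^red"
```

```text
13.3167 [0.5125 0.2903 0.1528] [[0.08, 0.997, -0.003], [0.997, -0.08, -0.001], [-0.001, -0.003, -1.0]] 0.016972725475544223 [-0.82  0.54  0.3   1.99 -0.25  0.65 -0.43]
orange [404, 0, 66, 56, 2189] med [0.5948 0.4134 0.0907] [0.583 0.4   0.072] [0.624 0.436 0.107] tool [129.7  72.1  61.6] [116.4  59.6  45.8] [151.8 101.4  80.6]
orange [0, 63, 80, 245, 2741] med [ 0.1915  0.3242 -0.0004] [ 0.18   0.16  -0.003] [0.451 0.446 0.25 ] tool [   9.1 -322.6  154.1] [-155.2 -338.2  -96.8] [130.2 -64.3 157. ]
orange [305, 222, 24, 89, 1847] med [0.5118 0.2939 0.1735] [0.492 0.239 0.014] [0.519 0.315 0.176] tool [  3.6  -0.9 -20.8] [-52.6 -15.6 -23.2] [ 24.2   5.  138.9]
orange [86, 338, 30, 59, 476] med [ 0.193   0.054  -0.0003] [ 0.183  0.008 -0.003] [0.438 0.307 0.238] tool [-260.6 -299.9  154.3] [-307.4 -306.9  -85.4] [ 10.6 -75.8 156.6]
```

Emit:
carry_out(
  moves=[
    [[0,0,0],[0,-4,0],28],
    [[0,0,0],[0,0,0],28],
    [[0,0,0],[0,2,-20],28],
    [[0,0,0],[0,0,-30],28],
    [[0,0,0],[0,0,-30],28],
    [[0,0,0],[0,0,-30],28],
    [[0,0,0],[0,0,-30],28],
    [[0,0,0],[0,0,0],28],
    [[0,0,0],[0,0,0],28],
  ],
)

```text
time: 14.17
position: [0.5144, 0.2906, 0.2958]
tool_rot: [0.0, 0.735, 0.678, 0.002]
wrist_force: [-0.8, 0.7, 0.7]
opening: 0.0279
grip_force: 0.0
```

```bash
python3 i.py; python3 g.py
```

```text
14.1667 [0.5144 0.2906 0.2958] [[0.081, 0.997, 0.003], [0.997, -0.081, 0.003], [0.003, 0.003, -1.0]] 0.027937264200715167 [-0.88  0.37  0.38  1.85 -0.17  0.95 -0.51]
red [453, 253, 16, 27, 300] med [0.6513 0.2008 0.1731] [0.553 0.185 0.168] [0.659 0.324 0.384] tool [-78.6 143.4 123. ] [-95.1  36.5 -88.4] [ 37.1 150.5 128.5]
orange [62, 0, 90, 310, 3471] med [ 0.1873  0.3436 -0.0014] [ 0.177  0.056 -0.005] [0.475 0.545 0.396] tool [  27.5 -330.9  296.1] [-261.8 -355.8 -100.5] [225.7 -42.1 300. ]
orange [370, 33, 39, 42, 800] med [0.593  0.4146 0.0876] [0.58  0.399 0.075] [0.622 0.442 0.101] tool [129.5  67.2 208.8] [114.4  53.9 195.5] [157.   96.2 221.6]
red [252, 165, 47, 8, 113] med [0.65  0.14  0.175] plane mean [0.6517 0.1413 0.169 ] dir [0.0908 0.9959] ends [[0.6457, 0.0752], [0.6579, 0.2089]]
```

Emit:
carry_out(
  moves=[
    [[0,0,0],[-23,25,0],60],
    [[0,0,0],[-23,25,0],60],
    [[0,0,0],[-23,25,0],60],
    [[0,0,0],[-23,25,0],60],
    [[0,0,0],[-23,25,0],60],
    [[0,0,0],[-22,24,0],60],
    [[0,0,0],[0,0,0],60],
    [[0,0,0],[0,0,0],60],
  ],
)

```text
time: 14.93
position: [0.6511, 0.1393, 0.2919]
tool_rot: [-0.0, 0.736, 0.676, -0.001]
wrist_force: [-0.6, 1.0, -0.2]
opening: 0.0598
grip_force: 0.0
```

```bash
python3 i.py | grep -v "^orange"
python3 - <<'E'
from h import *
p,d=imaging.capture("scene");c=imaging.calibration("scene")
h,sa,v=cv2.split(cv2.cvtColor(p,cv2.COLOR_RGB2HSV));m=(h>=6)&(h<16)&(sa>150)&(v>60)
P,us,vs=cloud(c,d,m);k=(P[:,2]>.03)&(P[:,0]>.35)&(P[:,0]<.68)&(P[:,1]>.2)&(P[:,1]<.36)
print(k.sum(),np.median(P[k],0) if k.any() else 0)
w=cv2.imread("pics/w1.png")
cv2.imwrite("pics/s2.png",cv2.hconcat([cv2.resize(p[150:350,270:470,::-1],(400,400),interpolation=2),cv2.resize(w,(400,400))]))
E
```

```text
14.9333 [0.6511 0.1393 0.2919] [[0.085, 0.996, -0.002], [0.996, -0.085, -0.002], [-0.002, -0.002, -1.0]] 0.05975535502037316 [-0.55  0.48  0.39  1.68 -0.21  1.03 -0.18]
red [313, 114, 15, 148, 1964] med [0.6498 0.1529 0.1749] [ 0.638  0.072 -0.002] [0.661 0.215 0.178] tool [ 13.6  -2.  117.1] [-67.6 -13.  113.8] [ 76.    4.8 293.8]
44 [0.47452522 0.2851064  0.06391637]
```

View pics/s2.png

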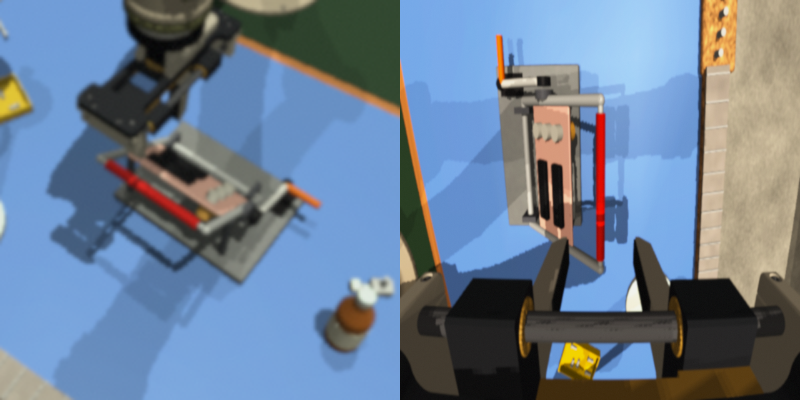

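Kickstand is down at its stop in both views (peg at z≈0.064), and the bar lies between the fingers. Descend and grip.

Emit:
carry_out(
  moves=[
    [[0,0,0],[0,-2,15],60],
    [[0,0,0],[0,0,25],60],
    [[0,0,0],[0,0,25],60],
    [[0,0,0],[0,0,25],60],
    [[0,0,0],[0,0,25],60],
    [[0,0,0],[0,0,17],60],
    [[0,0,0],[0,0,10],60],
    [[0,0,0],[0,0,0],0],
    [[0,0,0],[0,0,0],0],
    [[0,0,0],[0,0,0],0],
    [[0,0,0],[0,0,0],0],
    [[0,0,0],[0,0,0],0],
    [[0,0,0],[0,0,0],0],
    [[0,0,0],[0,0,0],0],
    [[0,0,0],[0,0,0],0],
  ],
)

```text
time: 16.33
position: [0.65, 0.1419, 0.1526]
tool_rot: [0.001, 0.735, 0.678, 0.001]
wrist_force: [4.0, 0.0, -0.6]
opening: 0.0129
grip_force: 30.0
```

Emit:
carry_out(
  moves=[
    [[0,0,0],[0,-6.4,-7.6],0],
    [[0,0,0],[0,-6.8,-7.4],0],
    [[0,0,0],[0,-7.1,-7],0],
    [[0,0,0],[0,-7.5,-6.6],0],
    [[0,0,0],[0,-7.8,-6.2],0],
    [[0,0,0],[0,-8.1,-5.9],0],
    [[0,0,0],[0,-8.4,-5.5],0],
    [[0,0,0],[0,-8.6,-5],0],
    [[0,0,0],[0,-8.9,-4.6],0],
    [[0,0,0],[0,-9.1,-4.1],0],
  ],
)

```text
time: 17.17
position: [0.5698, 0.1489, 0.2128]
tool_rot: [0.0, 0.735, 0.678, 0.001]
wrist_force: [4.0, 3.2, 3.8]
opening: 0.0132
grip_force: 30.0
```

```bash
cat > j.py <<'E'
from h import *
s=ctrl.read_state();Rt=R.from_quat(s["tool_rot"],scalar_first=True).as_matrix()
g=s["position"]-Rt[:,2]*ctrl.hold_point_z
H=np.array([.6487,.139])-.1567*np.array([.9959,-.0905]);xd=np.array([.9959,-.0905])
x=(g[:2]-H)@xd;z=g[2]-.045;print(s["time"],s["position"].round(4),x,z,"r",np.hypot(x,z),"lean",np.arctan2(x,z),s["wrist_force"].round(1),s["opening"],s["grip_force"],np.abs(s["joint_velocities"]).max())
print("to upright tool mm",(Rt.T@np.r_[-x*xd,.2-z]*1000).round(1))
E
python3 j.py
```

```text
17.1667 [0.5698 0.1489 0.2128] 0.07718024087421356 0.18661299867423536 r 0.20194355858900723 lean 0.39216201082311297 [4.  3.2 3.8] 0.013238342527980455 30.000720620155334 0.1833636953298589
to upright tool mm [  0.8 -77.2 -13.5]
```

Tracking well, so I finish the arc.

Emit:
carry_out(
  moves=[
    [[0,0,0],[0,-9.3,-3.5],0],
    [[0,0,0],[0,-9.4,-3.1],0],
    [[0,0,0],[0,-9.6,-2.7],0],
    [[0,0,0],[0,-9.8,-2.1],0],
    [[0,0,0],[0,-9.8,-1.5],0],
    [[0,0,0],[0,-9.9,-0.8],0],
    [[0,0,0],[0,-9.9,-0.3],0],
    [[0,0,0],[0,-9.3,0],0],
    [[0,0,0],[0,0,0],0],
    [[0,0,0],[0,0,0],0],
    [[0,0,0],[0,0,0],0],
    [[0,0,0],[0,0,0],0],
    [[0,0,0],[0,0,0],0],
    [[0,0,0],[0,0,0],0],
  ],
)

```text
time: 18.33
position: [0.4935, 0.1557, 0.2275]
tool_rot: [-0.0, 0.735, 0.678, 0.001]
wrist_force: [1.4, 3.9, 17.8]
opening: 0.0134
grip_force: 30.0
```

```bash
python3 j.py; python3 f.py f3.png; python3 g.py
python3 - <<'E'
from h import *
p,d=imaging.capture("scene");c=imaging.calibration("scene")
h,sa,v=cv2.split(cv2.cvtColor(p,cv2.COLOR_RGB2HSV))
for nm,m in dict(red=((h<6)|(h>173))&(sa>150)&(v>60),orange=(h>=6)&(h<16)&(sa>150)&(v>60)).items():
    P,us,vs=cloud(c,d,m);k=(P[:,2]>.03)&(P[:,0]>.35)&(P[:,0]<.68)&(P[:,1]>0.04)&(P[:,1]<.36)
    print(nm,k.sum(),np.median(P[k],0),P[k].min(0),P[k].max(0))
E
```

```text
18.3333 [0.4935 0.1557 0.2275] 0.0006122561286024197 0.20131089719583883 r 0.20131182823510546 lean 0.003041336804887947 [ 1.4  3.9 17.8] 0.013429149973031518 30.005691647529602 0.0013063632196346582
to upright tool mm [ 0.  -0.6  1.3]
18.3333 [0.4935 0.1557 0.2275] [ 1.4  3.9 17.8] 0.013429149973031518 [-0.7   0.36  0.39  2.08 -0.2   0.74 -0.27]
scene 36 knob [ 0.48958894 -0.25050328  0.31732639] [ 0.48123266 -0.25926317  0.29221027] [ 0.49427904 -0.24636381  0.32681279] tool [-414.   21. -100.] [-401.   33.  -66.]
red 87 [0.50137572 0.19568837 0.25165851] [0.49139558 0.16174698 0.24531907] [0.50660793 0.22311362 0.25639516]
orange 29 [0.47526067 0.28374245 0.03175918] [0.46878092 0.18975167 0.0301357 ] [0.48609902 0.31002157 0.31915054]
```

View pics/f3.png

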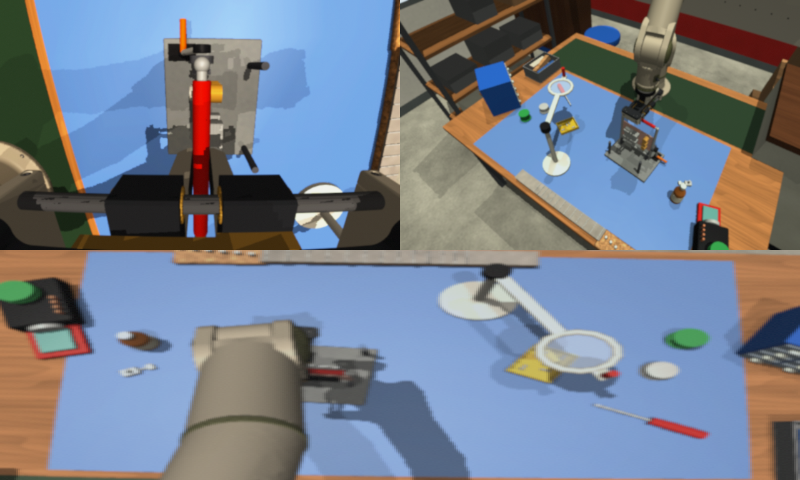

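Run:
```python
from h import *
c=imaging.calibration("top");l=onplane(c,409.5,202,.272);print(l, np.linalg.norm(l[:2]-[.557,-.2155]))
if np.linalg.norm(l[:2]-[.557,-.2155])<.03: print(workorder.finish_job())
```

```text
[ 0.54635617 -0.22333204  0.272     ] 0.013214836462614333
the job is handed in; nothing more can be done
None
```

The job is handed in: the lens is about 13 mm from the tray centre, the kickstand is down at its far stop, and the gripper holds the frame still and upright by its top bar with 30 N; no verdict came back.

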